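Cap a fossil bottle and hold it up to the inspection camera

TASK

The tall flat specimen bottle in the rack has a loose cap: screw it down (clockwise from above) until it stops while the bottle still stands in the rack, then lift the bottle out and, gripping it by the cap, hold it up in the air in front of the inspection camera. The fossil must be centred on the lens axis 90 mm in front of the lens, with a broad face of the bottle square to the lens and the bottle upright in the picture (the camera looks down at a slant, so the bottle's top leans back from it by the same angle). Finish while holding it still there and do not let go; never touch the camera or its stand, and leave the two short jars standing in the rack.

Things in the scene. Friction and masses are not known exactly. Their poses are not given: they have to be found in the camera images.
- bottle: Tall flat clear bottle with a ribbed black screw cap and a brown coiled fossil inside, about 140 g. Origin: centre of its underside; z up the bottle, x normal to its two broad faces, y along their width. Body 38 mm thick (x), 56 wide (y), 70 high, then a round shoulder and neck to 84. The round cap, 37.6 mm across, spans 82 to 108 mm above the underside when tight. It stands in a rack pocket.
- screw_cap (a joint): How far the cap is unscrewed, rad: 0 is home against its stop; grows counter-clockwise seen from above. Starts 1.2 to 2.2 rad open: if one twist is not enough, let go, turn back, twist again. The cap sinks 1.1 mm per rad as it is screwed down, turns against about 0.05 N m of friction, stays where it is left and cannot come off the bottle.
- cap_mid (a point): Centre of the screw cap, half way up it (13 mm below its top); 95 mm above the bottle's underside when tight. Turns with the cap.
- specimen (a point): Centre of the coiled fossil inside the bottle: on the bottle's middle axis, 36 mm above its underside. Axes parallel to the bottle's. The fossil is fixed in the bottle and looks alike from both broad faces.
- rack: Grey rack, 76 mm (x) by 250 (y) by 32 high, fixed to the bench. Origin: centre of its underside. Three equal rectangular pockets in a row at y = -80, 0 and 80 mm, 22 mm deep (floor 10 mm above the bench), with 1.5 mm of play all round a bottle; their walls keep it from turning. A broad face of each bottle looks along the rack's x.
- jar_a: Short jar in the rack: same clear flat body and black cap (36 mm in diameter), but only 62 mm tall in all, so its top is 72 mm above the bench. Origin: centre of its underside. To be left alone.
- jar_b: The other short jar, of the same size and shape. Origin: centre of its underside. To be left alone.
- stand: Camera stand, fixed: white base 200 mm (x) by 160 (y) by 18, steel column 348 mm high standing 65 mm behind (+x of) its middle. Origin: centre of the base's underside; the camera looks to its -x side. The camera pivots 270 mm above the origin; its barrel points down at 0.3 to 0.6 rad and ends in a black ring light 62 mm across. Not to be touched.
- lens (a point): Centre of the lens glass at the front of the ring light. Axes as view.
- view (a point): Where the fossil's centre must be held: in the air on the lens axis, 90 mm in front of the lens. Its x axis points from here to the lens, y is level, z is up in the picture (leaning away from the camera). Held rightly, the bottle's x axis is parallel to this x axis, either way round, and the bottle's z axis to this z axis.
Not all that is in view belongs to the job. What is shaped like the bottle but purple is not meant.

How it is judged:
By the outcome, as a careful person would: the job done as asked, in the order asked, and still so for the second after the job is handed in, while the arm keeps its last pose, push and grip.
It also fails if it takes over 45 s, if anything falls off the work surface, if the arm or the gripper's body presses on something with over 40 N, if the wrist force passes 120 N, or if a joint passes its speed limit or range.

ROBOT

A 6-joint arm with a two-finger parallel gripper is mounted at the origin on the work surface. World frame = base frame: x ahead of the robot, y to its left, z up, the work surface at z = 0. Lengths are in m, angles in degrees, forces in N, time in s.
With the tool pointing down it reaches from about 0.4 to 0.825 m from the base axis. Payload 7 kg.
Tool frame: the origin (TCP) lies on the centre line of the jaws, within the pads' length; the fingertips stand 11 mm ahead of it and the grasp point (between the pads) lies 8 mm behind it; z points along the fingers, y is the direction in which the jaws open and shut (so a half turn about z gives the same grasp; the last joint's range is limited). The gripper opens to 88 mm and grips with 3 to 60 N. Pads are 19 mm wide; open, the fingers measure 130 mm over their backs; the gripper's body (78 mm by 193 mm) begins 47 mm behind the grasp point.
Start: joints at [-48.524, 20.546, 0.682, 0, -70.136, -16.507], TCP at [0.285, -0.612, 0.238] pointing down, gripper open.
Joint ranges: [-176.03, 176.03], [-82.01, 121.73], [-58.28, 71.71], [-173.87, 95.51], [-174.79, -0.11], [-173.66, 173.66]. Speed limits (degrees/s): [136.94, 136.94, 172.46, 180, 180, 180].

INTERFACE

Orientations are given as [roll, pitch, yaw] about the fixed x, y, z axes, in that order (R = Rz(yaw) Ry(pitch) Rx(roll)).
In Python, from plant import ctrl, cams, order gives the robot as it stands.
- The arm moves only by the tool jog_arm, never from a script. Its argument "motion" is a list of rows, each an object with "offset": the shift along the tool's x, y, z in mm, a list of three; "roll": the turn about the tool's z in rad; "hand": the finger opening in mm, from 0 to 87.6. A call has 1 to 20 rows; each row is the pose to reach, as a shift and turn from the pose commanded when the call began, along the tool's axes at that moment; what a row does not reach only later rows make up. A row lasts 1/12 s, in which the tool goes at most 41.7 mm and 7.16 degrees, less where a joint would pass 70% of its speed; a pose out of reach is approached as far as the arm can. A call with a gripper value outside its range is refused whole. The fingers move at their own pace and stop on an object; the grip force is fixed at half the most. Time passes only in rows, so rows that repeat a pose let the fingers close. It gives the time, the measured TCP pose, the force and the opening at its end, in the units of the state.
- ctrl.get_obs(): the state, without advancing time (a new reading comes with each control period).
- cams.snapshot(name): name is "scene" or "top" or "wrist"; returns a dict with "img" (384x512x3 uint8, red, green, blue), "K" (3x3 intrinsics, pixels), "cam_to_world" (4x4, takes a point from camera to world coordinates); the wrist camera has in their place "T_tool_cam" (4x4, takes a point from camera to tool coordinates, whose origin is the TCP and whose axes are the flange's). Camera axes: x right, y down, z forward; pixel columns grow to the right and rows downward; lengths in m; the calibration is good to about 2 mm. A picture is of the moment at which its call begins: read the wrist's pose just before it. There is no depth.
- order.close_job(): hands the job in, once; it reports no verdict.
The state is a dict: "clock": time; "joint_pos": joint angles; "qvel": joint speeds; "tau": joint torques, N m; "tool_pos": TCP position; "orientation": TCP orientation; "force": force on the tool from outside, world axes, zero at the start; "moment": the same for the moment, N m; "opening": finger opening in m.
Only numpy, scipy, OpenCV 4.12 (cv2) and the standard library are available. Lean on these libraries where they do the work, as an engineer would, in place of code of your own. Each camera call takes 0.05 s, during which the arm holds its last target. There are 200 camera calls.

## Working session

There is one attempt and no reset: what is moved stays moved. The work goes in short steps, Python scripts to look and compute and a tool call to move; the robot and the scene stay as the last step left them, time stands still between calls to the robot, and variables do not carry over. Pictures are saved under pics/ and viewed, about 8 in all and at most 12, crops included, and the job is handed in when it is done.

Besides the shell and the picture viewer there is one more tool, called as a command line: name --argument value ..., lists and objects as JSON in quotes. jog_arm: Moves the arm, as the interface text tells. Its arguments: {"type":"object","properties":{"motion":{"type":"array"}},"required":["motion"]}

```bash
ls; mkdir -p pics; python3 - <<'E'
from plant import ctrl,cams
import cv2,numpy as np
print(ctrl.get_obs())
ims=[]
for n in("scene","top"):
    s=cams.snapshot(n);np.savez(f"pics/{n}0.npz",**s);print(n,s["K"].tolist(),s["cam_to_world"].round(4).tolist())
    cv2.imwrite(f"pics/{n}0.png",cv2.resize(s["img"][:,:,::-1],(800,600),interpolation=cv2.INTER_CUBIC))
s=cams.snapshot("wrist");print(s["K"].tolist(),s["T_tool_cam"].round(4).tolist())
E
```

```text
pics
{'clock': 0.0, 'joint_pos': array([-4.85230846e+01,  2.05889219e+01,  6.34088580e-01, -1.93705625e-02,
       -7.01346372e+01, -1.65068827e+01]), 'qvel': array([ 0.07559668, -0.01791724, -0.08495972, -0.07983649, -0.05957407,
       -0.00313027]), 'tau': array([-1.94136970e-03, -5.82721639e+01,  2.93046427e+01,  6.99693784e+00,
        6.68291192e-03, -1.76779972e-04]), 'tool_pos': array([ 0.28472771, -0.61150019,  0.23665578]), 'orientation': array([ 1.79909043e+02, -7.96442522e-03, -1.55036558e+02]), 'force': array([ 0.38056295,  0.16535409, -0.25206137]), 'moment': array([ 0.05761637, -0.03378409, -0.02845108]), 'opening': 0.0875961794147354}
scene [[430.7349865990379, 0.0, 256.39949922260143], [0.0, 430.7349865990379, 195.49438372981325], [0.0, 0.0, 1.0]] [[0.7529, 0.4101, -0.5147, 1.1061], [0.6581, -0.4662, 0.5913, -0.6026], [0.0025, -0.7839, -0.6209, 0.8819], [0.0, 0.0, 0.0, 1.0]]
top [[396.3013449352488, 0.0, 257.40639919500524], [0.0, 396.3013449352488, 192.63484187509806], [0.0, 0.0, 1.0]] [[-0.0007, -0.9849, 0.1729, 0.3657], [-0.9999, 0.0031, 0.014, 0.0789], [-0.0143, -0.1729, -0.9848, 1.0914], [0.0, 0.0, 0.0, 1.0]]
[[269.11520866164403, 0.0, 252.7235252017189], [0.0, 269.11520866164403, 196.68461710903347], [0.0, 0.0, 1.0]] [[0.0006, -0.9649, -0.2626, 0.0715], [1.0, 0.0004, 0.0008, -0.0001], [-0.0007, -0.2626, 0.9649, -0.1473], [0.0, 0.0, 0.0, 1.0]]
```

View pics/scene0.png

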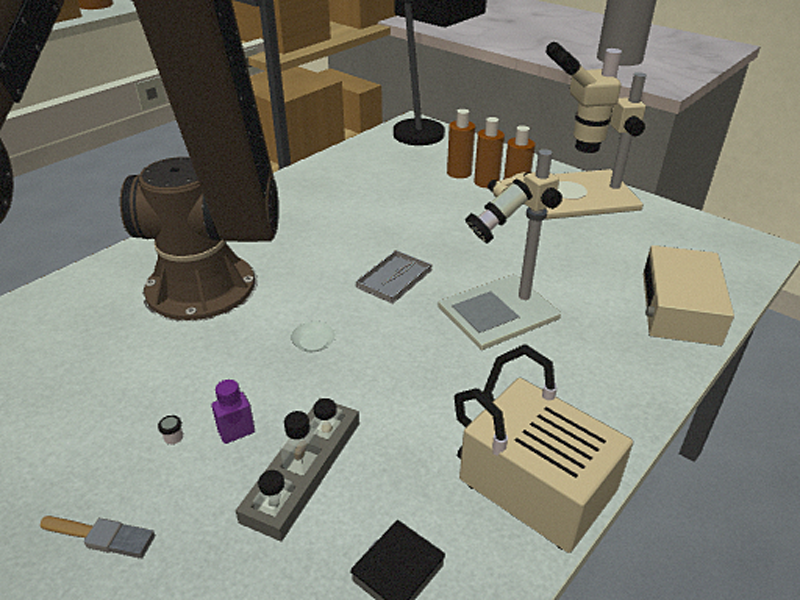

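View pics/top0.png

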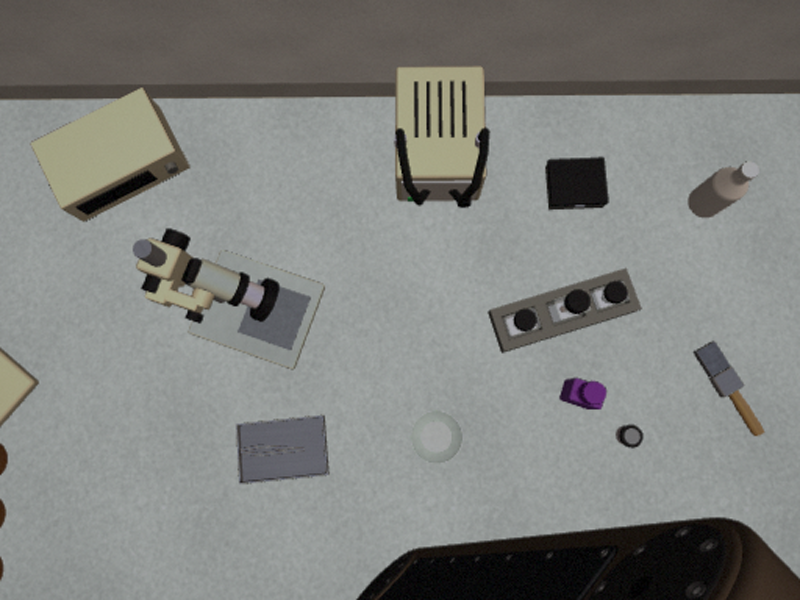

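The scene shows the tall cap at (296,425) in the middle pocket, with the jars at (271,483) and (325,410). In the top view the tall cap is at (577,301), the rack spans (490–640, 270–350), the stand base is around (260,310) and the ring is at (265,299).

```bash
cat > h.py <<'E'
import numpy as np,cv2
from scipy.spatial.transform import Rotation as R
def load(n): return dict(np.load(f"pics/{n}.npz"))
def ray(s,p,T=None):
    T=s["cam_to_world"] if T is None else T
    d=T[:3,:3]@np.linalg.solve(s["K"],[p[0],p[1],1.]); return T[:3,3],d/np.linalg.norm(d)
def plane(s,p,z,T=None):
    o,d=ray(s,p,T); return o+d*(z-o[2])/d[2]
def tri(*rs):
    A=sum(np.eye(3)-np.outer(d,d) for o,d in rs); b=sum((np.eye(3)-np.outer(d,d))@o for o,d in rs)
    x=np.linalg.solve(A,b); return x,[np.linalg.norm(np.cross(x-o,d)) for o,d in rs]
def proj(s,P,T=None):
    T=s["cam_to_world"] if T is None else T
    q=s["K"]@(T[:3,:3].T@(np.asarray(P,float)-T[:3,3])); return q[:2]/q[2]
def toolT(o): 
    T=np.eye(4);T[:3,:3]=R.from_euler('xyz',o["orientation"],degrees=True).as_matrix();T[:3,3]=o["tool_pos"];return T
def blobs(m,amin=40):
    n,l,st,c=cv2.connectedComponentsWithStats(m.astype(np.uint8)); return [(st[i].tolist(),c[i].round(1).tolist()) for i in range(1,n) if st[i][4]>amin]
E
python3 - <<'E'
from h import *
k=.64
for n,(x0,y0,x1,y1) in dict(scene=(220,380,370,540),top=(480,260,650,360)).items():
    s=load(n+"0");g=s["img"].max(2); m=np.zeros_like(g,bool); m[int(y0*k):int(y1*k),int(x0*k):int(x1*k)]=1
    print(n,"caps",blobs((g<45)&m)); 
    if n=="top":
        for th in(100,120):
            mm=cv2.morphologyEx(((g<th)&m).astype(np.uint8),cv2.MORPH_CLOSE,np.ones((15,15)))
            c=max(cv2.findContours(mm,0,2)[0],key=cv2.contourArea); r=cv2.minAreaRect(c);b=cv2.boxPoints(r);print(b.tolist(),[plane(s,p,.032).round(4).tolist() for p in b])
    q=dict(scene=(455,190,520,250),top=(235,265,290,330))[n]
    m[:]=0;m[int(q[1]*k):int(q[3]*k),int(q[0]*k):int(q[2]*k)]=1
    print(n,"ring",blobs((g<50)&m))
s=load("top0");g=s["img"].max(2);
# stand base corners by hand (800px)
for p in((324,286),(294,368),(189,333),(224,250)): print(plane(s,np.array(p)*k,.018).round(4))
t=load("scene0")
for p in((437,307),(484,346),(560,314),(511,276)): print(plane(t,np.array(p)*k,.018).round(4))
a=s["img"][150:245,110:215];b=t["img"][110:225,275:365];cc=t["img"][235:350,145:240];d=s["img"][165:230,305:415]
f=lambda i,sz:cv2.resize(i[:,:,::-1],sz,interpolation=cv2.INTER_CUBIC)
cv2.imwrite("pics/crop1.png",np.vstack([np.hstack([f(a,(400,300)),f(b,(400,300))]),np.hstack([f(d,(400,300)),f(cc,(400,300))])]))
E
```

```text
scene caps [([201, 255, 14, 14, 158], [207.5, 261.5]), ([182, 263, 16, 18, 231], [189.7, 271.8]), ([165, 301, 17, 16, 210], [173.2, 308.5])]
scene ring [([310, 130, 14, 14, 74], [317.3, 135.9]), ([298, 137, 18, 19, 132], [306.7, 145.5])]
top caps [([387, 180, 14, 14, 162], [393.5, 186.7]), ([361, 185, 17, 16, 189], [368.9, 192.7]), ([329, 198, 14, 14, 154], [335.5, 204.4])]
[[311.6658935546875, 198.92611694335938], [401.24041748046875, 171.05850219726562], [409.6429443359375, 198.06661987304688], [320.06842041015625, 225.93423461914062]] [[0.534, -0.0526, 0.032], [0.6102, -0.2982, 0.032], [0.5356, -0.316, 0.032], [0.461, -0.0732, 0.032]]
[[311.4991760253906, 198.36691284179688], [401.9159851074219, 170.63909912109375], [410.3475646972656, 198.1334228515625], [319.9307556152344, 225.86123657226562]] [[0.5355, -0.0522, 0.032], [0.6114, -0.3001, 0.032], [0.5354, -0.3179, 0.032], [0.4612, -0.0728, 0.032]]
top ring [([150, 175, 9, 21, 104], [154.0, 184.6]), ([160, 178, 19, 28, 265], [169.8, 192.2])]
[0.5816 0.2327 0.018 ]
[0.437  0.2816 0.018 ]
[0.4984 0.468  0.018 ]
[0.6481 0.4138 0.018 ]
[0.4497 0.2657 0.018 ]
[0.5929 0.2314 0.018 ]
[0.6521 0.4133 0.018 ]
[0.5031 0.4579 0.018 ]
```

View pics/crop1.png

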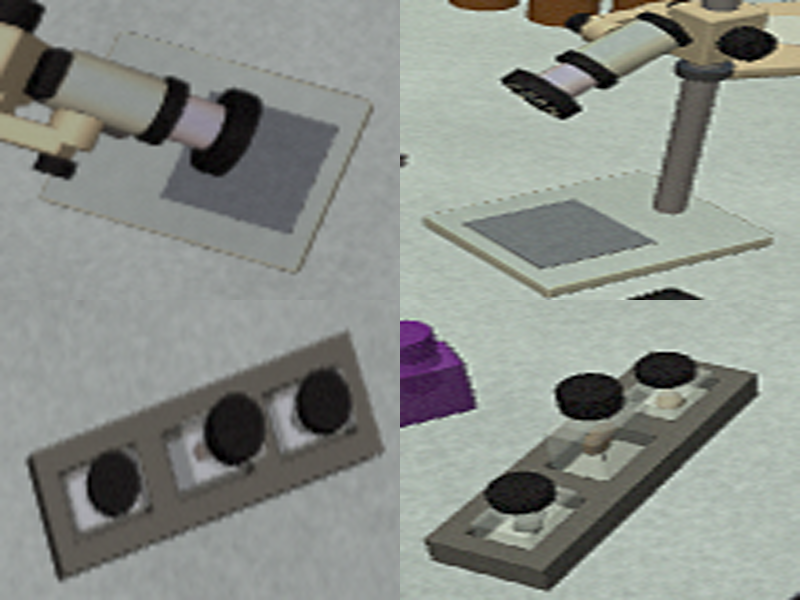

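The crops show the tall cap and fossil in the middle pocket. The ring light's front face, with its LEDs, points toward −x of the stand, away from the column.

```bash
python3 - <<'E'
from h import *
s=load("top0");t=load("scene0")
print("cap",tri(ray(s,(368.9,192.7)),ray(t,(189.7,271.8))))
print("jarfar",tri(ray(s,(393.5,186.7)),ray(t,(173.2,308.5))),"jarleft",tri(ray(s,(335.5,204.4)),ray(t,(207.5,261.5))))
print("ring",tri(ray(s,(169.8,192.2)),ray(t,(307,145.5))))
k=.64
# crop ->px: top crop origin(110,150) scale 105/400,95/300 ; scene crop origin (275,110) 90/400,115/300
for nm,a,b in(("ringc",(225,131),(540,93)),):
    A=(110+a[0]*105/400,150+a[1]*95/300);B=(275+(b[0]-400)*90/400,110+b[1]*115/300);print(nm,A,B,tri(ray(s,A),ray(t,B)))
c=np.mean([[.5816,.2327],[.437,.2816],[.4984,.468],[.6481,.4138],[.4497,.2657],[.5929,.2314],[.6521,.4133],[.5031,.4579]],0)
print("base",c)
P=tri(ray(s,(169.8,192.2)),ray(t,(307,145.5)))[0]
piv=np.array([*c,.27]);d=P-piv;print(d,np.degrees(np.arctan2(-d[1],-d[0])),"pitch",np.arctan2(-d[2],np.hypot(*d[:2])),np.linalg.norm(d))
E
```

```text
cap (array([ 0.5371092 , -0.18760642,  0.10706141]), [np.float64(0.0005928177279083018), np.float64(0.0005928177279083123)])
jarfar (array([ 0.56034974, -0.26429698,  0.064334  ]), [np.float64(0.0006128674852222228), np.float64(0.000612867485222235)]) jarleft (array([ 0.5137672 , -0.1109749 ,  0.06396126]), [np.float64(0.0007627974079341021), np.float64(0.0007627974079341272)])
ring (array([0.5203927 , 0.28712229, 0.22825082]), [np.float64(0.0020529662023421975), np.float64(0.002052966202342178)])
ringc (169.0625, 191.48333333333335) (306.5, 145.65) (array([0.52062354, 0.28746487, 0.22825243]), [np.float64(0.00018685159138330426), np.float64(0.00018685159138325845)])
base [0.5453625 0.34555  ]
[-0.0249698  -0.05842771 -0.04174918] 66.85996658016224 pitch 0.5813201909247366 0.07602816650479167
```

jog_arm --motion '[{"offset": [-40,28,4],"roll": -0.11,"hand": 75},{"offset": [-80,56,8],"roll": -0.23,"hand": 75},{"offset": [-110,75,11],"roll": -0.35,"hand": 75},{"offset": [-140,95,15],"roll": -0.47,"hand": 75},{"offset": [-170,116,18],"roll": -0.59,"hand": 75},{"offset": [-200,136,20],"roll": -0.71,"hand": 75},{"offset": [-230,157,20],"roll": -0.83,"hand": 75},{"offset": [-260,177,22],"roll": -0.95,"hand": 75},{"offset": [-290,198,24],"roll": -1.07,"hand": 75},{"offset": [-315,215,26],"roll": -1.19,"hand": 75},{"offset": [-340,232,28],"roll": -1.31,"hand": 75},{"offset": [-365,249,30],"roll": -1.43,"hand": 75},{"offset": [-385,262,32],"roll": -1.55,"hand": 75},{"offset": [-408,278,34],"roll": -1.67,"hand": 75},{"offset": [-408,278,36],"roll": -1.79,"hand": 75},{"offset": [-408,278,37],"roll": -1.91,"hand": 75},{"offset": [-408,278,37],"roll": -2.03,"hand": 75},{"offset": [-408,278,37],"roll": -2.15,"hand": 75},{"offset": [-408,278,37],"roll": -2.27,"hand": 75},{"offset": [-408,278,37],"roll": -2.304,"hand": 75}]'

```text
clock: 1.82
tool_pos: [0.5373, -0.1875, 0.2003]
orientation: [180.0, 0.0, -22.6]
force: [-0.4, 0.0, 0.1]
opening: 0.0749
```

```bash
cat >> h.py <<'E'
def wsnap(n):
    from plant import ctrl,cams
    o=ctrl.get_obs(); s=cams.snapshot("wrist"); T=toolT(o)@s["T_tool_cam"]
    np.savez(f"pics/{n}.npz",img=s["img"],K=s["K"],cam_to_world=T); cv2.imwrite(f"pics/{n}.png",s["img"][:,:,::-1])
    print(o["clock"],o["tool_pos"].round(4),o["orientation"].round(2),o["joint_pos"].round(1),o["opening"]); return load(n)
E
python3 - <<'E'
from h import *
s=wsnap("w1")
print("pred capmid",proj(s,[.5371,-.1876,.107]))
print(blobs(s["img"].max(2)<45))
E
```

```text
1.8167 [ 0.5373 -0.1875  0.2003] [ 1.7999e+02  3.0000e-02 -2.2610e+01] [  0.5  12.2 -16.   -0.  -61.8  66.9] 0.07486301425339598
pred capmid [252.10700758 201.3699069 ]
[([159, 0, 70, 30, 844], [186.0, 10.0]), ([17, 73, 31, 21, 451], [32.5, 82.8]), ([296, 127, 35, 34, 839], [312.6, 143.6]), ([234, 182, 39, 42, 1261], [252.9, 202.6]), ([174, 219, 41, 31, 868], [196.4, 235.4]), ([0, 221, 512, 163, 19355], [232.3, 306.9]), ([363, 221, 146, 75, 3411], [423.3, 242.5]), ([313, 226, 20, 23, 280], [320.4, 239.7]), ([172, 273, 11, 19, 124], [176.4, 279.8]), ([322, 273, 12, 22, 147], [328.7, 280.4]), ([443, 345, 34, 39, 346], [459.2, 370.1]), ([488, 346, 12, 12, 46], [493.4, 352.0]), ([352, 357, 36, 27, 588], [371.3, 369.4]), ([425, 366, 18, 18, 82], [433.5, 376.2])]
```

View pics/w1.png

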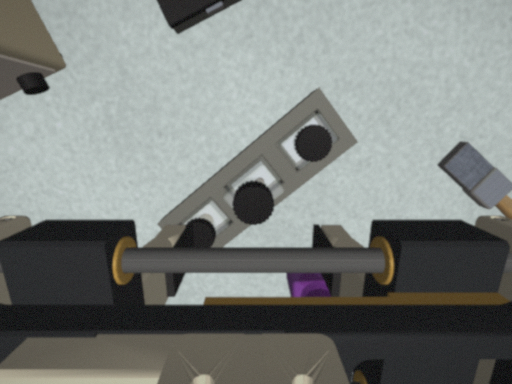

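The wrist view shows the tall cap at (253,203) within 1 px of the prediction, and the jars are at (196,235) and (313,144). I'll descend and grip.

jog_arm --motion '[{"offset": [0,0,35],"roll": 0,"hand": 75},{"offset": [0,0,70],"roll": 0,"hand": 65},{"offset": [0,0,92],"roll": 0,"hand": 60},{"offset": [0,0,101],"roll": 0,"hand": 60},{"offset": [0,0,101],"roll": 0,"hand": 55},{"offset": [0,0,101],"roll": 0,"hand": 20},{"offset": [0,0,101],"roll": 0,"hand": 20},{"offset": [0,0,101],"roll": 0,"hand": 20},{"offset": [0,0,101],"roll": 0,"hand": 20},{"offset": [0,0,101],"roll": 0,"hand": 20}]'

```text
clock: 2.7
tool_pos: [0.5383, -0.1879, 0.1009]
orientation: [-180.0, -0.1, -23.0]
force: [-0.3, -0.9, 3.6]
opening: 0.0348
```

```bash
python3 - <<'E'
from h import *
from plant import ctrl
for i in range(1):
    o=ctrl.get_obs();print(o["moment"],o["force"],o["opening"])
s=wsnap("w2");print(blobs(s["img"].max(2)<45,200)[:9])
from plant import cams
a=cams.snapshot("scene")["img"][225:345,130:260]
cv2.imwrite("pics/c2.png",np.hstack([cv2.resize(s["img"][150:384,130:380,::-1],(400,374)),cv2.resize(a[:,:,::-1],(400,374),interpolation=cv2.INTER_CUBIC)]))
E
```

```text
[-0.42675004  0.14398015 -0.01785063] [-0.30746847 -0.91084459  3.6181334 ] 0.0348451186457072
2.7 [ 0.5383 -0.1879  0.1009] [-1.7997e+02 -1.4000e-01 -2.3010e+01] [  0.4  17.9 -22.9   0.  -49.   66.5] 0.0348451186457072
[([316, 128, 56, 54, 586], [336.4, 161.8]), ([213, 218, 81, 31, 1605], [252.9, 234.9]), ([74, 220, 118, 48, 2066], [139.5, 232.0]), ([315, 221, 118, 48, 2052], [366.7, 232.1]), ([224, 274, 57, 17, 585], [252.7, 280.4]), ([0, 302, 512, 34, 13402], [261.4, 318.5]), ([490, 358, 22, 26, 471], [502.0, 371.8])]
```

View pics/c2.png

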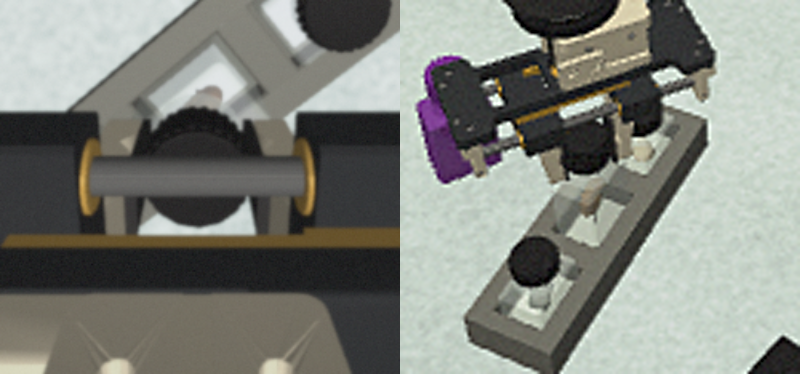

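The cap sits centred between the pads. Now I'll twist clockwise.

jog_arm --motion '[{"offset": [0,0,0],"roll": 0.08,"hand": 20},{"offset": [0,0,0],"roll": 0.18,"hand": 20},{"offset": [0,0,0],"roll": 0.28,"hand": 20},{"offset": [0,0,0.2],"roll": 0.38,"hand": 20},{"offset": [0,0,0.3],"roll": 0.48,"hand": 20},{"offset": [0,0,0.4],"roll": 0.58,"hand": 20},{"offset": [0,0,0.5],"roll": 0.68,"hand": 20},{"offset": [0,0,0.6],"roll": 0.78,"hand": 20},{"offset": [0,0,0.7],"roll": 0.88,"hand": 20},{"offset": [0,0,0.8],"roll": 0.98,"hand": 20},{"offset": [0,0,0.9],"roll": 1.08,"hand": 20},{"offset": [0,0,1],"roll": 1.15,"hand": 20},{"offset": [0,0,1],"roll": 1.15,"hand": 20}]'

```text
clock: 3.88
tool_pos: [0.5377, -0.188, 0.0996]
orientation: [-179.9, -0.0, -89.2]
force: [-1.3, -0.4, 6.2]
opening: 0.0353
```

```bash
python3 - <<'E'
from plant import ctrl
o=ctrl.get_obs();print(o["moment"],o["force"],o["opening"],o["tool_pos"],o["orientation"])
E
```

```text
[-0.46453349  0.67910974  0.01647277] [-1.31044346 -0.40254066  6.23193942] 0.035270598309205495 [ 0.53772325 -0.18802365  0.09957446] [-1.79944665e+02 -3.65403802e-02 -8.91622059e+01]
```

jog_arm --motion '[{"offset": [0,0,0],"roll": 0.08,"hand": 20},{"offset": [0,0,0],"roll": 0.16,"hand": 20},{"offset": [0,0,0.1],"roll": 0.24,"hand": 20},{"offset": [0,0,0.2],"roll": 0.32,"hand": 20},{"offset": [0,0,0.3],"roll": 0.4,"hand": 20}]'

```text
clock: 4.3
tool_pos: [0.5375, -0.188, 0.0992]
orientation: [-180.0, -0.0, -112.0]
force: [-2.9, -0.7, 6.8]
opening: 0.0353
```

```bash
python3 - <<'E'
from plant import ctrl
o=ctrl.get_obs();print(o["moment"],o["force"],o["opening"],o["tool_pos"],o["orientation"])
E
```

```text
[-0.2516872   0.88637004  0.01737631] [-2.88654846 -0.65395808  6.82038197] 0.035277937048218265 [ 0.53752875 -0.18795373  0.09916861] [-1.79957991e+02 -1.53588438e-02 -1.12039590e+02]
```

jog_arm --motion '[{"offset": [0,0,0],"roll": 0.08,"hand": 20},{"offset": [0,0,0.1],"roll": 0.16,"hand": 20},{"offset": [0,0,0.2],"roll": 0.24,"hand": 20},{"offset": [0,0,0.3],"roll": 0.32,"hand": 20}]'

```text
clock: 4.63
tool_pos: [0.5374, -0.1878, 0.0988]
orientation: [-180.0, -0.0, -130.4]
force: [-2.8, 1.2, 7.6]
opening: 0.0354
```

```bash
python3 - <<'E'
from plant import ctrl
o=ctrl.get_obs();print(o["moment"],o["force"],o["opening"],o["tool_pos"],o["orientation"],o["joint_pos"],o["tau"])
E
```

```text
[0.03534264 0.93538331 0.0065038 ] [-2.83586257  1.22480556  7.55459871] 0.03540704451318606 [ 0.53735906 -0.18783801  0.09882399] [-1.79975444e+02 -6.95515566e-03 -1.30376142e+02] [ 4.37589655e-01  1.80664180e+01 -2.30642509e+01  2.83028380e-02
 -4.88552959e+01 -4.08323498e+01] [  0.36969496 -45.38713932  22.64116645   4.83944848   0.94246075
   1.53843809]
```

jog_arm --motion '[{"offset": [0,0,0],"roll": 0.08,"hand": 20},{"offset": [0,0,0],"roll": 0.16,"hand": 20},{"offset": [0,0,0],"roll": 0.24,"hand": 20},{"offset": [0,0,0],"roll": 0.32,"hand": 20}]'

```text
clock: 4.97
tool_pos: [0.537, -0.1878, 0.0986]
orientation: [180.0, -0.0, -148.7]
force: [-2.3, 1.4, 5.3]
opening: 0.0356
```

```bash
python3 - <<'E'
from plant import ctrl
o=ctrl.get_obs();print(o["moment"],o["force"],o["opening"],o["tool_pos"],o["orientation"],o["tau"])
from h import *
s=wsnap("w3"); from plant import cams
a=cams.snapshot("scene")["img"][225:345,130:260]
cv2.imwrite("pics/c3.png",np.hstack([cv2.resize(s["img"][150:384,130:380,::-1],(400,374)),cv2.resize(a[:,:,::-1],(400,374),interpolation=cv2.INTER_CUBIC)]))
E
```

```text
[0.47830055 0.97288534 0.76229684] [-2.32929174  1.41937159  5.29645127] 0.0355701467951504 [ 0.53700021 -0.18775958  0.09858055] [ 1.79999798e+02 -3.72579926e-02 -1.48673652e+02] [ -1.03473287 -46.16248727  23.05466652   4.83711496   0.89103336
   0.79202341]
4.9667 [ 0.537  -0.1878  0.0986] [ 1.8000e+02 -4.0000e-02 -1.4867e+02] [  0.4  18.1 -23.1   0.  -48.9 -59.1] 0.0355701467951504
```

Moment about z jumped to 0.76 N·m after about 2.15 rad, so the cap is on its stop. Next I'll release, align the jaws with the rack's y and regrip.

jog_arm --motion '[{"offset": [0,0,0],"roll": 0.32,"hand": 40},{"offset": [0,0,0],"roll": 0.0,"hand": 60},{"offset": [0,0,0],"roll": 0.0,"hand": 65},{"offset": [0,0,0],"roll": 0.0,"hand": 65},{"offset": [0,0,0.5],"roll": 0.1,"hand": 65},{"offset": [0,0,1],"roll": 0.2,"hand": 65},{"offset": [0,0,1],"roll": 0.316,"hand": 65},{"offset": [0,0,1],"roll": 0.316,"hand": 65}]'

```text
clock: 5.73
tool_pos: [0.5373, -0.1876, 0.0969]
orientation: [180.0, -0.0, -167.0]
force: [-0.4, 0.0, -0.3]
opening: 0.065
```

```bash
python3 - <<'E'
from h import *
s=wsnap("w4"); from plant import cams
a=cams.snapshot("scene")["img"][225:345,130:260]
cv2.imwrite("pics/c4.png",np.hstack([cv2.resize(s["img"][150:384,130:380,::-1],(400,374)),cv2.resize(a[:,:,::-1],(400,374),interpolation=cv2.INTER_CUBIC)]))
E
```

```text
5.7333 [ 0.5373 -0.1876  0.0969] [ 1.7999e+02 -1.0000e-02 -1.6698e+02] [  0.4  18.2 -23.2  -0.  -48.7 -77.4] 0.06495166597596781
```

View pics/c4.png

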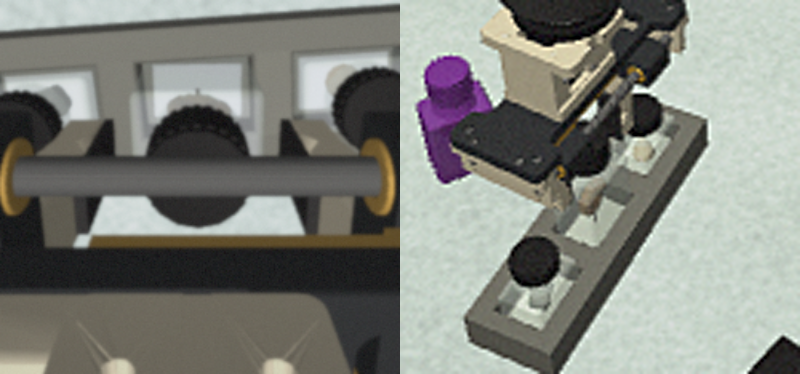

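The jaws now look aligned with the bottle, whose edges are level in the image while the rack is about 3.5° off. The tool can only roll about the vertical, so the bottle's lean has to come from pivoting it in the jaws against the rack rim. Before that, with nothing held, I'll view the stand closely to measure the lens slant.

jog_arm --motion '[{"offset": [0,0,-35],"roll": 0,"hand": 65},{"offset": [0,0,-75],"roll": 0,"hand": 65},{"offset": [-3,35,-105],"roll": -0.12,"hand": 65},{"offset": [-6,70,-130],"roll": -0.24,"hand": 65},{"offset": [-10,105,-155],"roll": -0.36,"hand": 65},{"offset": [-14,140,-175],"roll": -0.48,"hand": 65},{"offset": [-18,175,-195],"roll": -0.6,"hand": 65},{"offset": [-20,210,-215],"roll": -0.72,"hand": 65},{"offset": [-23,245,-230],"roll": -0.84,"hand": 65},{"offset": [-26,280,-245],"roll": -0.96,"hand": 65},{"offset": [-30,315,-255],"roll": -0.98,"hand": 65},{"offset": [-33,345,-263],"roll": -0.98,"hand": 65},{"offset": [-35,359,-263],"roll": -0.98,"hand": 65},{"offset": [-35,359,-263],"roll": -0.98,"hand": 65},{"offset": [-35,359,-263],"roll": -0.98,"hand": 65}]'

```text
clock: 7.08
tool_pos: [0.488, 0.1702, 0.3595]
orientation: [180.0, -0.0, -110.2]
force: [0.2, -0.7, 0.0]
opening: 0.0654
```

```bash
python3 - <<'E'
from h import *
s=wsnap("wA")
for P in([.5203,.2871,.228],[.5816,.2327,.018],[.437,.2816,.018]): print(proj(s,P))
E
```

```text
7.0833 [0.488  0.1702 0.3595] [ 1.7997e+02 -4.0000e-02 -1.1024e+02] [ 41.    2.1  -7.   -0.  -80.9 -61.2] 0.06538951071333951
[260.54770678 291.25401954]
[217.60424773 211.5228263 ]
[297.56165901 209.49149223]
```

jog_arm --motion '[{"offset": [-10,2,0],"roll": -0.12,"hand": 65},{"offset": [-30,6,0],"roll": -0.24,"hand": 65},{"offset": [-50,11,0],"roll": -0.36,"hand": 65},{"offset": [-50,11,0],"roll": -0.48,"hand": 65},{"offset": [-50,11,0],"roll": -0.6,"hand": 65},{"offset": [-50,11,0],"roll": -0.72,"hand": 65},{"offset": [-50,11,0],"roll": -0.84,"hand": 65},{"offset": [-50,11,0],"roll": -0.96,"hand": 65},{"offset": [-50,11,0],"roll": -1.08,"hand": 65},{"offset": [-50,11,0],"roll": -1.2,"hand": 65},{"offset": [-50,11,0],"roll": -1.32,"hand": 65},{"offset": [-50,11,0],"roll": -1.44,"hand": 65},{"offset": [-50,11,0],"roll": -1.56,"hand": 65},{"offset": [-50,11,0],"roll": -1.68,"hand": 65},{"offset": [-50,11,0],"roll": -1.8,"hand": 65},{"offset": [-50,11,0],"roll": -1.92,"hand": 65},{"offset": [-50,11,0],"roll": -2.04,"hand": 65},{"offset": [-50,11,0],"roll": -2.16,"hand": 65},{"offset": [-50,11,0],"roll": -2.28,"hand": 65},{"offset": [-50,11,0],"roll": -2.4,"hand": 65}]'

```text
clock: 8.8
tool_pos: [0.4958, 0.2188, 0.3596]
orientation: [180.0, 0.0, 27.4]
force: [0.2, -0.2, 0.1]
opening: 0.0648
```

jog_arm --motion '[{"offset": [0,0,0],"roll": -0.12,"hand": 65},{"offset": [0,0,0],"roll": -0.24,"hand": 65},{"offset": [0,0,0],"roll": -0.36,"hand": 65},{"offset": [0,0,0],"roll": -0.48,"hand": 65},{"offset": [0,0,0],"roll": -0.6,"hand": 65},{"offset": [0,0,0],"roll": -0.7,"hand": 65},{"offset": [0,0,0],"roll": -0.728,"hand": 65},{"offset": [0,0,0],"roll": -0.728,"hand": 65}]'

```text
clock: 9.47
tool_pos: [0.4957, 0.2189, 0.3596]
orientation: [-180.0, 0.0, 68.8]
force: [0.2, 0.2, -0.4]
opening: 0.0652
```

```bash
python3 - <<'E'
from h import *
wsnap("wA")
E
```

```text
9.4667 [0.4957 0.2189 0.3596] [-1.7998e+02  4.0000e-02  6.8800e+01] [ 44.6   4.7  -4.2  -0.  -81.1 114.2] 0.0651859497828899
```

jog_arm --motion '[{"offset": [0,35,0],"roll": 0,"hand": 65},{"offset": [0,70,10],"roll": 0,"hand": 65},{"offset": [0,100,35],"roll": 0,"hand": 65},{"offset": [3,120,60],"roll": 0,"hand": 65},{"offset": [3,127,78],"roll": 0,"hand": 65},{"offset": [3,127,80],"roll": 0,"hand": 65},{"offset": [3,127,80],"roll": 0,"hand": 65}]'

```text
clock: 10.1
tool_pos: [0.6146, 0.176, 0.2784]
orientation: [-179.9, 0.2, 68.6]
force: [0.5, -0.0, 0.0]
opening: 0.0653
```

```bash
python3 - <<'E'
from h import *
b=wsnap("wB");a=load("wA")
f=lambda i:cv2.resize(i[:230,:,::-1],(660,297),interpolation=cv2.INTER_CUBIC)
cv2.imwrite("pics/AB.png",np.vstack([f(a["img"]),f(b["img"])]))
E
```

```text
10.1 [0.6146 0.176  0.2784] [-1.7988e+02  1.7000e-01  6.8640e+01] [ 33.4  16.1  -0.4   0.  -73.7 125.2] 0.06526745088879009
```

View pics/AB.png

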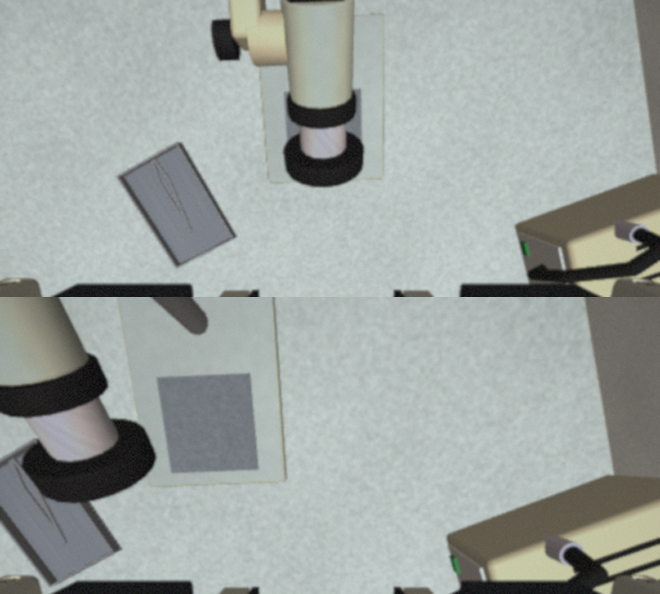

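View A shows the ring hull around (323,160) and the band at (321,108), with the barrel running nearly straight down the picture. In view B the ring is near (88,460) and the band near (50,385), cut at the left edge.

```bash
python3 - <<'E'
from h import *
a=load("wA");b=load("wB");t=load("scene0");s=load("top0")
C={}
for n,im,box in(("A",a,(215,60,290,150)),("B",b,(0,30,125,160)),("T",s,(148,165,185,215)),("S",t,(292,125,330,165))):
    g=im["img"].max(2);m=np.zeros_like(g,bool);x0,y0,x1,y1=box;m[y0:y1,x0:x1]=1
    mm=((g<55)&m).astype(np.uint8)
    if n=="S": mm=cv2.morphologyEx(mm,cv2.MORPH_CLOSE,np.ones((3,3)))
    for c in cv2.findContours(mm,0,2)[0]:
        if cv2.contourArea(c)<40: continue
        h=cv2.convexHull(c);M=cv2.moments(h);p=(M["m10"]/M["m00"],M["m01"]/M["m00"]);print(n,np.round(p,1),cv2.boundingRect(c),"minrect",cv2.minAreaRect(c));C.setdefault(n,[]).append(p)
# stand base edges
def line(im,pts,z=.018): return [plane(im,np.array(p)/1.29,z).round(4).tolist() for p in pts]
print("A base",line(a,[(268,182),(383,178),(383,15)]))
print("B base",line(b,[(285,480-297),(274,0),(150,486-297)]))
cv2.imwrite("pics/x.png",a["img"])
np.save("pics/C.npy",C,allow_pickle=True)
E
```

```text
A [250.8 122.2] (221, 103, 60, 41) minrect ((250.69204711914062, 123.2975845336914), (39.61785888671875, 59.19002914428711), 88.49256896972656)
A [249.3  84.4] (223, 72, 53, 27) minrect ((249.28033447265625, 85.5087890625), (25.019994735717773, 52.31816482543945), 87.70938873291016)
B [ 69.5 127.1] (17, 95, 103, 65) minrect ((68.94237518310547, 129.21517944335938), (55.509552001953125, 100.69482421875), 73.66395568847656)
B [41.7 71. ] (0, 45, 83, 48) minrect ((39.604618072509766, 72.96307373046875), (33.83671188354492, 84.70272064208984), 70.55996704101562)
T [169.  191.7] (160, 178, 19, 28) minrect ((169.31312561035156, 191.85574340820312), (12.94072151184082, 27.312938690185547), 23.629377365112305)
T [153.3 185.1] (148, 175, 11, 21) minrect ((153.48631286621094, 185.369873046875), (6.320221900939941, 21.1844482421875), 20.556047439575195)
S [306.5 145.9] (298, 137, 18, 19) minrect ((306.5000305175781, 146.00001525878906), (20.50609588623047, 7.77817440032959), 45.0)
S [317.  136.3] (310, 130, 14, 14) minrect ((317.0173645019531, 136.07672119140625), (15.76058292388916, 5.699139595031738), 50.710594177246094)
A base [[0.4348, 0.2853, 0.018], [0.5847, 0.2331, 0.018], [0.6477, 0.419, 0.018]]
B base [[0.5852, 0.2337, 0.018], [0.6464, 0.4055, 0.018], [0.4368, 0.2843, 0.018]]
```

```bash
python3 - <<'E'
from h import *
C=np.load("pics/C.npy",allow_pickle=True).item()
ims=dict(A=load("wA"),B=load("wB"),S=load("scene0"),T=load("top0"))
ux=np.array([np.cos(np.radians(70.9)),np.sin(np.radians(70.9))]);piv=np.array([.5432,.3537,.27])
for i,nm in((0,"ring"),(1,"band")):
  for ks in("AB","ST","ABST","AS","BT","BS"):
    if nm=="band" and "B" in ks and 0: continue
    x,r=tri(*[ray(ims[k],C[k][i]) for k in ks]);d=x-piv;al=-d[:2]@ux
    print(nm,ks,x.round(4),np.round(r,4),"along",al.round(4),"lat",(d[:2]@[-ux[1],ux[0]]).round(4),"pitch",np.arctan2(-d[2],al).round(3),"dist",np.linalg.norm(d).round(4))
E
```

```text
ring AB [0.5189 0.2858 0.231 ] [0.0004 0.0004] along 0.0721 lat 0.0008 pitch 0.496 dist 0.082
ring ST [0.5204 0.2879 0.2272] [0.0003 0.0003] along 0.0697 lat 0.0 pitch 0.551 dist 0.0818
ring ABST [0.5195 0.2865 0.229 ] [0.0006 0.0018 0.0021 0.0007] along 0.0712 lat 0.0004 pitch 0.522 dist 0.0822
ring AS [0.52   0.2868 0.2277] [0.0012 0.0012] along 0.0708 lat 0.0001 pitch 0.538 dist 0.0824
ring BT [0.5193 0.2859 0.2319] [0.0006 0.0006] along 0.0719 lat 0.0004 pitch 0.487 dist 0.0814
ring BS [0.5201 0.286  0.2295] [0.0019 0.0019] along 0.0716 lat -0.0003 pitch 0.515 dist 0.0822
band AB [0.5297 0.3172 0.2457] [0. 0.] along 0.0389 lat 0.0008 pitch 0.558 dist 0.0458
band ST [0.5319 0.3182 0.2494] [0.0014 0.0014] along 0.0373 lat -0.001 pitch 0.504 dist 0.0426
band ABST [0.5312 0.3172 0.2492] [0.0017 0.0013 0.0026 0.0004] along 0.0384 lat -0.0006 pitch 0.497 dist 0.0437
band AS [0.5313 0.3179 0.2497] [0.002 0.002] along 0.0377 lat -0.0004 pitch 0.494 dist 0.0429
band BT [0.531  0.317  0.2478] [0.0006 0.0006] along 0.0387 lat -0.0005 pitch 0.52 dist 0.0446
band BS [0.5353 0.314  0.2535] [0.0007 0.0007] along 0.0401 lat -0.0056 pitch 0.39 dist 0.0437
```

Both views agree on the stand: yaw 70.9°, pivot (0.543, 0.354, 0.27), slant about 0.52 rad and view point about (0.493, 0.208, 0.182). Back to the bottle, using the half-turn-equivalent jaw yaw of 13°.

jog_arm --motion '[{"offset": [-35,5,0],"roll": 0.1,"hand": 65},{"offset": [-70,11,0],"roll": 0.2,"hand": 65},{"offset": [-110,18,10],"roll": 0.3,"hand": 65},{"offset": [-150,24,20],"roll": 0.4,"hand": 65},{"offset": [-190,31,30],"roll": 0.5,"hand": 65},{"offset": [-230,37,40],"roll": 0.6,"hand": 65},{"offset": [-270,44,50],"roll": 0.7,"hand": 65},{"offset": [-305,50,60],"roll": 0.8,"hand": 65},{"offset": [-340,56,70],"roll": 0.9,"hand": 65},{"offset": [-360,60,80],"roll": 0.97,"hand": 65},{"offset": [-367,60,81],"roll": 0.97,"hand": 65},{"offset": [-367,60,81],"roll": 0.97,"hand": 65},{"offset": [-367,60,81],"roll": 0.97,"hand": 65},{"offset": [-367,60,81],"roll": 0.97,"hand": 65}]'

```text
clock: 11.32
tool_pos: [0.5389, -0.1856, 0.2006]
orientation: [180.0, -0.2, 13.3]
force: [0.3, 1.3, 0.1]
opening: 0.0647
```

jog_arm --motion '[{"offset": [-2,1.6,35],"roll": 0,"hand": 65},{"offset": [-2,1.6,70],"roll": 0,"hand": 65},{"offset": [-2,1.6,92],"roll": 0,"hand": 65},{"offset": [-2,1.6,103],"roll": 0,"hand": 65},{"offset": [-2,1.6,103],"roll": 0,"hand": 65},{"offset": [-2,1.6,103],"roll": 0,"hand": 65}]'

```text
clock: 11.82
tool_pos: [0.5374, -0.188, 0.0968]
orientation: [180.0, -0.0, 13.3]
force: [0.5, 0.1, 1.6]
opening: 0.065
```

jog_arm --motion '[{"offset": [0,0,0],"roll": 0,"hand": 20},{"offset": [0,0,0],"roll": 0,"hand": 20},{"offset": [0,0,0],"roll": 0,"hand": 20},{"offset": [0,0,0],"roll": 0,"hand": 20},{"offset": [0,0,0],"roll": 0,"hand": 20},{"offset": [0,0,0],"roll": 0,"hand": 20},{"offset": [0,0,-4],"roll": 0,"hand": 20},{"offset": [0,0,-8],"roll": 0,"hand": 20},{"offset": [0,0,-12],"roll": 0,"hand": 20},{"offset": [0,0,-12],"roll": -0.03,"hand": 20},{"offset": [0,0,-12],"roll": -0.06,"hand": 20},{"offset": [0,0,-12],"roll": -0.06,"hand": 20}]'

```text
clock: 12.82
tool_pos: [0.5363, -0.1887, 0.1083]
orientation: [180.0, -0.0, 16.7]
force: [0.4, 0.3, -1.2]
opening: 0.0355
```

```bash
python3 - <<'E'
from plant import ctrl
o=ctrl.get_obs();print(o["moment"],o["force"],o["opening"],o["tool_pos"],o["orientation"])
E
```

```text
[-0.11740234  0.1328224  -0.00528005] [ 0.35069947  0.29368902 -1.2042519 ] 0.03554623693779866 [ 0.53628699 -0.18870921  0.10832207] [ 1.79998383e+02 -4.47448878e-04  1.66999297e+01]
```

The bottle is off the floor (−1.2 N, its weight). Now I'll pivot it in the jaws: the cap follows an arc about the rack's near rim, toward tool −x.

jog_arm --motion '[{"offset": [-5,0,-0.9],"roll": 0,"hand": 20},{"offset": [-9,0,-1.5],"roll": 0,"hand": 20},{"offset": [-13.5,0,-1.9],"roll": 0,"hand": 20},{"offset": [-18,0,-2.1],"roll": 0,"hand": 20},{"offset": [-22,0,-2],"roll": 0,"hand": 20},{"offset": [-26,0,-1.8],"roll": 0,"hand": 20}]'

```text
clock: 13.32
tool_pos: [0.5116, -0.1962, 0.1103]
orientation: [180.0, -0.1, 16.6]
force: [2.6, 1.9, 1.9]
opening: 0.0354
```

```bash
python3 - <<'E'
from plant import ctrl
o=ctrl.get_obs();print(o["moment"],o["force"],o["opening"],o["tool_pos"],o["orientation"])
E
```

```text
[ 0.66578605 -1.13690005  0.01853897] [2.58301064 1.94567313 1.93147427] 0.035386432093661324 [ 0.51160539 -0.19619755  0.11033606] [ 1.79968888e+02 -7.95022425e-02  1.66300316e+01]
```

jog_arm --motion '[{"offset": [-4.5,0,0.4],"roll": 0,"hand": 20},{"offset": [-9,0,1.1],"roll": 0,"hand": 20},{"offset": [-13,0,1.8],"roll": 0,"hand": 20},{"offset": [-17,0,2.7],"roll": 0,"hand": 20},{"offset": [-20,0,3.7],"roll": 0,"hand": 20},{"offset": [-20,0,3.7],"roll": 0,"hand": 20}]'

```text
clock: 13.82
tool_pos: [0.4915, -0.202, 0.1059]
orientation: [-180.0, 0.0, 16.6]
force: [2.7, 1.2, 2.4]
opening: 0.0351
```

```bash
python3 - <<'E'
from h import *
from plant import ctrl,cams
o=ctrl.get_obs();print(o["moment"],o["force"],o["opening"],o["tool_pos"],o["orientation"])
w=wsnap("w5");t=cams.snapshot("scene");np.savez("pics/s5.npz",**t)
a=t["img"][215:345,120:260]
cv2.imwrite("pics/c5.png",np.hstack([cv2.resize(w["img"][100:384,100:400,::-1],(400,379)),cv2.resize(a[:,:,::-1],(400,379),interpolation=cv2.INTER_CUBIC)]))
E
```

```text
[ 0.24511557 -0.84847559 -0.04357125] [2.6947699  1.1621712  2.42611425] 0.03511658290032638 [ 0.49146133 -0.20203111  0.10588142] [-1.79990415e+02  3.43155788e-02  1.66098142e+01]
13.8167 [ 0.4915 -0.202   0.1059] [-1.7999e+02  3.0000e-02  1.6610e+01] [ -1.2  14.4 -27.3   0.  -48.3 107.8] 0.03511658290032638
```

View pics/c5.png

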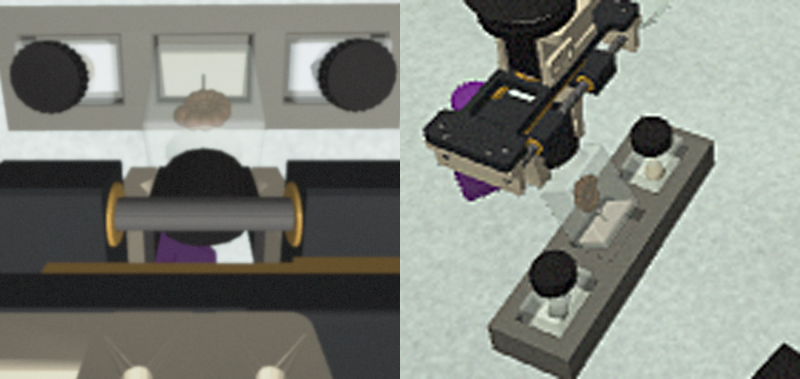

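The bottle has tilted toward the robot and is square to the jaws; both jars are still standing. I'll lift along the lean and go to a standoff in front of the lens.

jog_arm --motion '[{"offset": [-6,0,-12],"roll": 0,"hand": 20},{"offset": [-12,0,-28],"roll": 0,"hand": 20},{"offset": [-15,0,-48],"roll": 0,"hand": 20},{"offset": [-15,0,-70],"roll": 0,"hand": 20},{"offset": [-13,-5,-92],"roll": -0.03,"hand": 20},{"offset": [-10,-18,-112],"roll": -0.08,"hand": 20},{"offset": [-5,-38,-130],"roll": -0.15,"hand": 20},{"offset": [0,-62,-143],"roll": -0.23,"hand": 20},{"offset": [6,-88,-150],"roll": -0.31,"hand": 20},{"offset": [12,-115,-154],"roll": -0.39,"hand": 20},{"offset": [18,-142,-154],"roll": -0.47,"hand": 20},{"offset": [24,-169,-154],"roll": -0.55,"hand": 20},{"offset": [31,-196,-154],"roll": -0.63,"hand": 20},{"offset": [38,-223,-154],"roll": -0.71,"hand": 20},{"offset": [45,-248,-154],"roll": -0.79,"hand": 20},{"offset": [52,-271,-154],"roll": -0.86,"hand": 20},{"offset": [58,-291,-154],"roll": -0.91,"hand": 20},{"offset": [62,-306,-154],"roll": -0.94,"hand": 20},{"offset": [65,-315,-154],"roll": -0.948,"hand": 20},{"offset": [66,-320,-154],"roll": -0.948,"hand": 20}]'

```text
clock: 15.58
tool_pos: [0.4633, 0.1241, 0.2592]
orientation: [-179.9, 0.1, 71.0]
force: [0.4, 0.0, -1.5]
opening: 0.0352
```

jog_arm --motion '[{"offset": [0,0,0],"roll": 0,"hand": 20},{"offset": [0,0,0],"roll": 0,"hand": 20}]'

```text
clock: 15.75
tool_pos: [0.4636, 0.1231, 0.2597]
orientation: [-180.0, 0.1, 70.9]
force: [0.3, 0.2, -2.2]
opening: 0.035
```

```bash
python3 - <<'E'
from h import *
from plant import ctrl,cams
print(ctrl.get_obs()["force"])
w=wsnap("w6")
S={"W":w}
for n in("scene","top"):
    t=cams.snapshot(n);np.savez(f"pics/{n}6.npz",**t);S[n]=t
T=np.array([.463,.123,.26])
ou=[]
for n in S:
    p=proj(S[n],T+[.015,.04,-.05]).astype(int);print(n,"pred",p)
    h=70 if n=="W" else 36
    i=S[n]["img"][max(p[1]-h,0):p[1]+h,max(p[0]-h,0):p[0]+h]
    print(max(p[0]-h,0),max(p[1]-h,0),i.shape)
    ou.append(cv2.resize(i[:,:,::-1],(266,266),interpolation=cv2.INTER_CUBIC))
cv2.imwrite("pics/c6.png",np.hstack(ou))
E
```

```text
[ 0.27451723  0.16461361 -2.16679223]
15.75 [0.4636 0.1231 0.2597] [-1.7996e+02  7.0000e-02  7.0900e+01] [ 38.4   1.  -21.   -0.  -68.1 122.5] 0.035038517899734965
W pred [254 162]
184 92 (140, 140, 3)
scene pred [266 163]
230 127 (72, 72, 3)
top pred [225 211]
189 175 (72, 72, 3)
```

View pics/c6.png

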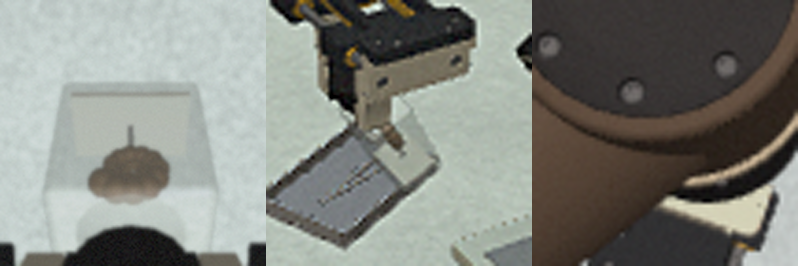

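The wrist view shows the bottle square to the jaws: its bottom edge is level at row ≈136, columns 217–293, and the fossil is near (252,182). I'll solve for the tilt from those rays.

```bash
python3 - <<'E'
from h import *
w=load("w6");sc=load("scene6")
T=np.eye(4);T[:3,:3]=R.from_euler('xyz',[-179.96,.07,70.9],degrees=True).as_matrix();T[:3,3]=[.4636,.1231,.2597]
def fos(n,box):
    im=n["img"].astype(int);m=np.zeros(im.shape[:2],bool);x0,y0,x1,y1=box;m[y0:y1,x0:x1]=1
    k=(im[:,:,0]-im[:,:,2]>25)&m
    return blobs(k,15)
print("W",fos(w,(190,100,320,215)));print("S",fos(sc,(250,150,290,190)))
for th in(.45,.5,.55,.6):
    def P(x,y,z): # bottle coords -> world ; bottle z=lean toward tool -x
        u=z-95; v=np.array([x*np.cos(th)-u*np.sin(th)*1, y, -8-(u*np.cos(th)+x*np.sin(th))])/1000
        return T[:3,:3]@v+T[:3,3]
    print(th,"fos W",proj(w,P(0,0,36)).round(1),"S",proj(sc,P(0,0,36)).round(1),"corners W",[proj(w,P(x,-28,0)).round(1).tolist() for x in(19,-19)],[proj(w,P(x,28,0)).round(1).tolist() for x in(19,-19)],"top19",proj(w,P(19,-28,70)).round(1))
E
```

```text
W [([233, 186, 5, 7, 20], [235.6, 189.0]), ([260, 187, 5, 6, 17], [262.2, 189.7]), ([241, 189, 14, 6, 40], [245.9, 191.3])]
S []
0.45 fos W [253.6 185.9] S [261.6 164. ] corners W [[218.0, 138.5], [221.6, 177.2]] [[289.1, 138.5], [285.3, 177.3]] top19 [206.4 196.6]
0.5 fos W [253.6 182.8] S [262.5 163.3] corners W [[217.4, 133.6], [221.3, 172.3]] [[289.8, 133.7], [285.6, 172.3]] top19 [206.  196.1]
0.55 fos W [253.6 179.7] S [263.3 162.6] corners W [[216.7, 128.9], [220.9, 167.3]] [[290.6, 128.9], [286.0, 167.3]] top19 [205.5 195.8]
0.6 fos W [253.6 176.7] S [264.  161.9] corners W [[215.9, 124.1], [220.5, 162.4]] [[291.3, 124.2], [286.4, 162.4]] top19 [205.  195.5]
```

```bash
python3 - <<'E'
from h import *
w=load("w6");sc=load("scene6")
T=np.eye(4);T[:3,:3]=R.from_euler('xyz',[-179.96,.07,70.9],degrees=True).as_matrix();T[:3,3]=[.4636,.1231,.2597]
th=.5
def P(x,y,z):
    u=z-95; v=np.array([x*np.cos(th)-u*np.sin(th), y, -8-(u*np.cos(th)+x*np.sin(th))])/1000
    return T[:3,:3]@v+T[:3,3]
ou=[]
for n,x0,y0,h,k in((w,190,105,110,4),(sc,240,135,55,7.2)):
    i=cv2.resize(n["img"][y0:y0+h,x0:x0+int(h*1.25 if n is w else h),::-1],None,fx=k,fy=k,interpolation=cv2.INTER_CUBIC)
    i=cv2.convertScaleAbs(i,alpha=1.8,beta=-150)
    for q,c in (((0,0,36),(0,0,255)),((19,-28,0),(255,0,0)),((19,28,0),(255,0,0)),((-19,-28,0),(0,200,0)),((-19,28,0),(0,200,0))):
        p=(proj(n,P(*q))-[x0,y0]+.5)*k; cv2.drawMarker(i,tuple(int(v) for v in p),c,0,12,1)
    ou.append(i[:396,:400])
    print(i.shape)
h=min(o.shape[0] for o in ou);cv2.imwrite("pics/c7.png",np.hstack([o[:h] for o in ou]))
E
```

```text
(440, 548, 3)
(396, 396, 3)
```

View pics/c7.png

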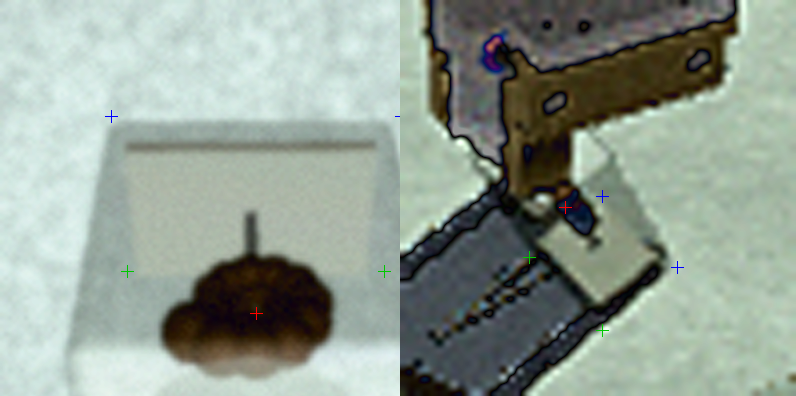

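The tilt is about 0.49 rad by the bottom edge (seen at row 135) and 0.50 by the fossil, against a lens slant of about 0.515. That is within measurement error. Going to the final pose.

jog_arm --motion '[{"offset": [5,0,3],"roll": 0,"hand": 20},{"offset": [13,0,8],"roll": 0,"hand": 20},{"offset": [23,0,14],"roll": 0,"hand": 20},{"offset": [33,0,20],"roll": 0,"hand": 20},{"offset": [43,0,25],"roll": 0,"hand": 20},{"offset": [51,0,29],"roll": 0,"hand": 20},{"offset": [57,0.5,32],"roll": 0,"hand": 20},{"offset": [60.5,0.5,34],"roll": 0,"hand": 20},{"offset": [61.5,0.5,34],"roll": 0,"hand": 20},{"offset": [61.5,0.5,34],"roll": 0,"hand": 20},{"offset": [61.5,0.5,34],"roll": 0,"hand": 20},{"offset": [61.5,0.5,34],"roll": 0,"hand": 20}]'

```text
clock: 16.9
tool_pos: [0.4845, 0.1815, 0.2264]
orientation: [180.0, -0.0, 70.9]
force: [-0.7, 0.6, -0.8]
opening: 0.0353
```

```bash
python3 - <<'E'
from h import *
from plant import ctrl,cams
print(ctrl.get_obs()["force"])
w=wsnap("w8");sc=cams.snapshot("scene");np.savez("pics/s8.npz",**sc)
T=toolT(ctrl.get_obs());th=.49
def P(x,y,z):
    u=z-95; v=np.array([x*np.cos(th)-u*np.sin(th), y-.8, -8-(u*np.cos(th)+x*np.sin(th))])/1000
    return T[:3,:3]@v+T[:3,3]
V=P(0,0,36);print("fossil",V)
p=.515;ux=np.array([.3272,.945]);a=np.array([*(-np.cos(p)*ux),-np.sin(p)])
L=V-.09*a;print("lens should be",L)
i=cv2.resize(w["img"][:215,100:420,::-1],(400,269),interpolation=cv2.INTER_CUBIC)
q=((proj(w,V)-[100,0])*1.25).astype(int);cv2.drawMarker(i,q.tolist(),(0,0,255),0,12,1)
x0,y0=245,105;j=cv2.resize(sc["img"][y0:y0+80,x0:x0+100,::-1],(400,320),interpolation=cv2.INTER_CUBIC)
for X,c in((V,(0,0,255)),(L,(255,0,0)),(P(19,-28,0),(0,200,0)),(P(19,28,0),(0,200,0)),(P(19,28,70),(0,200,0))):
    q=((proj(sc,X)-[x0,y0]+.5)*4).astype(int);cv2.drawMarker(j,q.tolist(),c,0,10,1)
o=np.zeros((320,800,3),np.uint8);o[:269,:400]=i;o[:,400:]=j;cv2.imwrite("pics/c8.png",o)
E
```

```text
[-0.67522968  0.55916111 -0.78818211]
16.9 [0.4845 0.1815 0.2264] [ 1.7998e+02 -3.0000e-02  7.0930e+01] [ 42.3   6.1 -20.    0.  -63.9 118.6] 0.03526975085581295
fossil [0.49286428 0.20794153 0.18236899]
lens should be [0.51849266 0.28195993 0.22669713]
```

View pics/c8.png

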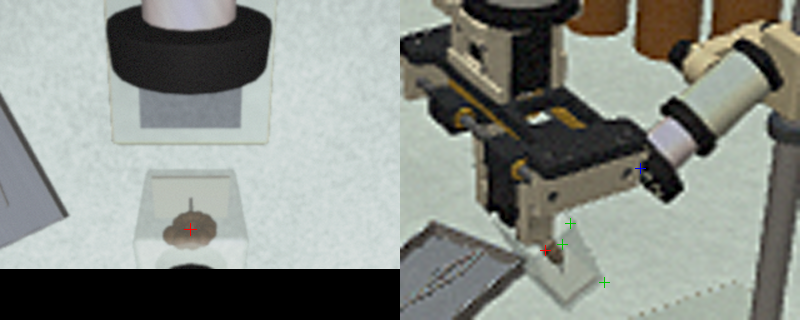

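```bash
python3 - <<'E'
from h import *
w=load("w8");sc=load("s8")
g=w["img"].max(2);m=np.zeros_like(g,bool);m[:85,180:325]=1
c=max(cv2.findContours(((g<55)&m).astype(np.uint8),0,2)[0],key=cv2.contourArea);M=cv2.moments(cv2.convexHull(c));pw=(M["m10"]/M["m00"],M["m01"]/M["m00"]);print(pw,cv2.boundingRect(c))
pr=np.array([.5199,.286,.2292]);print("pred W",proj(w,pr),"S",proj(sc,pr),"S meas 306.5,145.9")
C=np.load("pics/C.npy",allow_pickle=True).item()
rs=dict(W=ray(w,pw),A=ray(load("wA"),C["A"][0]),B=ray(load("wB"),C["B"][0]),S=ray(sc,C["S"][0]),T=ray(load("top0"),C["T"][0]))
for k in("WAB","WABST","WS","WB"): x,r=tri(*[rs[i] for i in k]);print(k,x.round(4),np.round(r,4))
im=sc["img"].astype(int);mm=np.zeros(im.shape[:2],bool);mm[155:182,370-100:292]=1
print("fossil S",blobs((im[:,:,0]-im[:,:,2]>18)&(im.max(2)<150)&mm,6),"pred",proj(sc,[.4929,.2079,.1824]))
E
```

```text
(250.68131495946318, 37.584661628670005) (186, 5, 130, 70)
pred W [252.70981739  35.49807161] S [305.95382738 145.49888631] S meas 306.5,145.9
WAB [0.5187 0.2857 0.2304] [0.0005 0.0006 0.0003]
WABST [0.5193 0.2864 0.2288] [0.001  0.0004 0.0017 0.0022 0.001 ]
WS [0.5198 0.2869 0.2272] [0.0013 0.0013]
WB [0.5186 0.2853 0.2306] [0.0002 0.0002]
fossil S [([274, 155, 18, 16, 115], [280.0, 160.5])] pred [280.90713373 167.10284057]
```

```bash
python3 -c "
from plant import ctrl,order
o=ctrl.get_obs();print(o['clock'],abs(o['qvel']).max(),o['opening'],o['tool_pos']);order.close_job()"
```

```text
17.0 0.0538913190733761 0.03525101713116821 [0.48452491 0.18141938 0.22641157]
the job is handed in; nothing more can be done
```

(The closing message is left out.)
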